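Load drained bur blocks onto the pinned steriliser tray in list order

ROBOT

A 6-joint arm with a two-finger parallel gripper is mounted at the origin on a cart in front of the work surface, level with it; the furniture and walls round the work are solid. World frame = base frame: x ahead of the robot, y to its left, z up, the work surface at z = 0. Lengths are in mm, angles in rad, forces in N, time in s.
With the tool pointing down it reaches from about 225 to 725 mm from the base axis. Payload 3.1 kg.
Tool frame: the origin (TCP) lies between the finger pads; the fingertips stand 8 mm ahead of it and the grasp point (between the pads) lies 11 mm behind it; z points along the fingers, y is the line along which they close (so a half turn about z gives the same grasp; the last joint's range is limited). The gripper opens to 85 mm and grips with 20 to 120 N. Pads are 22 mm wide; open, the fingers measure 114 mm over their backs; the gripper's body (76 mm by 85 mm) begins 54 mm behind the grasp point. The pads swing forward as they close: fully open they stand 13 mm farther back than shut.
Start: joints at [-1.446, 0.048, 0.099, 1.622, 0, 1.443], TCP at [131.296, -508.31, 239.312] pointing down, gripper open.
Joint ranges: [-2.91, 2.91], [-0.99, 1.94], [-1.21, 1.42], [-2.12, 2.29], [-1.49, 1.47], [-3.14, 3.14]. Speed limits (rad/s): [2.79, 2.79, 3.14, 3.14, 3.14, 3.14].

INTERFACE

Orientations are given as a unit quaternion [w, x, y, z].
In Python, from bench import r gives the robot as it stands.
- The arm moves only by the shell command python3 -m crank 'ROWS' [FORCE]. ROWS is a JSON object of lists of equal length, an entry for each row: "offset": the shift along the tool's x, y, z in cm, a list of three; "dr": the turn, a rotation vector about the tool's x, y, z in rad, a list of three; "fingers": the closure, from 0 (fully open) to 1 (shut). A call has 1 to 20 rows; each row shifts and turns the commanded pose from where the row before left it, along the tool's axes as they then stand; what a row does not reach is not made up. A row lasts 1/12 s, in which the tool goes at most 41.7 mm and 7.16 degrees, less where a joint would pass 70% of its speed; a pose out of reach is approached as far as the arm can. A call with a gripper value outside its range is refused whole. The fingers move at their own pace and stop on an object; FORCE is the grip in N (left out, the last holds). Time passes only in rows, so rows that do not move let the fingers close. It gives the time, the measured TCP pose, the force, the opening and the grip force at its end, in the units of the state.
- r.get_obs(): the state, without advancing time (a new reading comes with each control period).
- r.get_image(name): name is "scene" or "top" or "wrist"; returns a dict with "color" (480x640x3 uint8, blue, green, red), "range_z" (480x640 float32, mm along the optical axis (not along the pixel's ray), 0 where there is no reading), "fov_y" (degrees; the focal length in pixels is half the picture's height over the tangent of half this angle, whatever the lens; pixels are square), "cx", "cy" (the principal point, pixels), "k1" (the pictures are not rectified: a ray, as slopes to the right and down, at radius r is drawn at 1 + k1 r^2 times it, then the intrinsics apply), "camera_from_world" (4x4, takes a point from world to camera coordinates); the wrist camera has in their place "hand_eye" (4x4, takes a point from camera to tool coordinates, whose origin is the TCP and whose axes are the flange's). Camera axes: x right, y down, z forward; pixel columns grow to the right and rows downward; lengths in mm; the calibration is good to about 2 mm. A picture is of the moment at which its call begins: read the wrist's pose just before it.
- r.hand_in(): hands the job in; it is judged then, once.
The state is a dict: "clock": time; "joint_pos": joint angles; "joint_velocities": joint speeds; "effort": joint torques, N m; "tool_pos": TCP position; "ee_rot": TCP orientation; "wrist_force": force on the tool from outside, world axes, zero at the start; "ft_torque": the same for the moment, N m; "finger_gap": opening from 0.0 (shut) to 1.0 (fully open); "grasp_force": force on a finger pad.
Only numpy, scipy, OpenCV 4.12 (cv2) and the standard library are available. Lean on these libraries where they do the work, as an engineer would, in place of code of your own. Each camera call takes 0.05 s, during which the arm holds its last target. There are 200 camera calls.

TASK

The four bur blocks have drained after the ultrasonic bath, each in the drip dish of its own colour; the dishes stand in the order of today's patients. Move the blocks to the steel steriliser tray in the same left-to-right order as their dishes, seen from the robot, one block to each pair of pins, so that the four fill the row. Keep every block upright on the way so that no bur falls out, and leave each one fully home over its two pins, let go and at rest.

Things in the scene. Friction and masses are not known exactly. Their poses are not given: they have to be found in the camera images.
- block_red: Bur block: loose red block, 64 (x) x 22 (y) x 32 mm high, 60-130 g; five thin burs stand on top along x, up to 56 mm above the underside. Origin: centre of underside, z up. Two locating holes of 10 mm diameter through it at x = +23 and -23 mm; same either way round. Starts upright in its own colour's dish, within 6 mm of its centre and 5 degrees of its x. Grip across the 22 mm width.
- block_blue: Bur block: loose blue block, 64 (x) x 22 (y) x 32 mm high, 60-130 g; five thin burs stand on top along x, up to 56 mm above the underside. Origin: centre of underside, z up. Two locating holes of 10 mm diameter through it at x = +23 and -23 mm; same either way round. Starts upright in its own colour's dish, within 6 mm of its centre and 5 degrees of its x. Grip across the 22 mm width.
- block_green: Bur block: loose green block, 64 (x) x 22 (y) x 32 mm high, 60-130 g; five thin burs stand on top along x, up to 56 mm above the underside. Origin: centre of underside, z up. Two locating holes of 10 mm diameter through it at x = +23 and -23 mm; same either way round. Starts upright in its own colour's dish, within 6 mm of its centre and 5 degrees of its x. Grip across the 22 mm width.
- block_yellow: Bur block: loose yellow block, 64 (x) x 22 (y) x 32 mm high, 60-130 g; five thin burs stand on top along x, up to 56 mm above the underside. Origin: centre of underside, z up. Two locating holes of 10 mm diameter through it at x = +23 and -23 mm; same either way round. Starts upright in its own colour's dish, within 6 mm of its centre and 5 degrees of its x. Grip across the 22 mm width.
- dish_red: Drip dish of the red block: shallow, pale red, 80 (x) x 46 (y) x 7 mm high, wall and floor 2.5 mm, fixed in the drip rack; its block stands on its floor, 2.5 mm above the dish's origin. Origin: centre of the underside, z up, axes parallel to the rack's.
- dish_blue: Drip dish of the blue block: shallow, pale blue, 80 (x) x 46 (y) x 7 mm high, wall and floor 2.5 mm, fixed in the drip rack; its block stands on its floor, 2.5 mm above the dish's origin. Origin: centre of the underside, z up, axes parallel to the rack's.
- dish_green: Drip dish of the green block: shallow, pale green, 80 (x) x 46 (y) x 7 mm high, wall and floor 2.5 mm, fixed in the drip rack; its block stands on its floor, 2.5 mm above the dish's origin. Origin: centre of the underside, z up, axes parallel to the rack's.
- dish_yellow: Drip dish of the yellow block: shallow, pale yellow, 80 (x) x 46 (y) x 7 mm high, wall and floor 2.5 mm, fixed in the drip rack; its block stands on its floor, 2.5 mm above the dish's origin. Origin: centre of the underside, z up, axes parallel to the rack's.
- drip_rack: Drip rack: low white sheet with steel wire border, 101 (x) x 265 (y) mm, fixed. Origin: centre of the underside, on the worktop; x roughly away from the robot, y along the row to the robot's left. Sheet top at z = 6 mm, border top at 11 mm. The dishes stand on the sheet at x = 0, y = +108, +36, -36, -108 mm (left to right); their order varies.
- steriliser_tray: Low steel tray, 104 (x) x 270 (y) mm, fixed. Origin: underside centre, on the worktop; axes as the rack's. Floor top z = 4 mm, border top 10 mm. Four seats (grey patches) at x = 0, y = +108, +36, -36, -108 mm (left to right), each with two pins at x = +23, -23 mm: 6 mm thick, 16 mm above the floor, top 6 mm tapered. A seated block lies along x, origin at z = 4 mm, with 2 mm play.
Mind the look-alikes: they are no part of the job. Several things have the shape of the block_green; the one meant has the colours described above.

How it is judged (in metres and radians):
At the end, for the whole second after the job is handed in: Each block is on the tray seat whose place in the row (left to right) is that of its own colour's dish in the rack: within 6 mm of the seat's centre in x and y, underside within 3 mm of the tray floor, upright to 0.08 rad, slower than 0.02 m/s (((y of dish_red in the frame of drip_rack between 0.078 and 0.138 m and y of block_red in the frame of steriliser_tray between 0.102 and 0.114 m) or (y of dish_red in the frame of drip_rack between 0.006 and 0.066 m and y of block_red in the frame of steriliser_tray between 0.03 and 0.042 m) or (y of dish_red in the frame of drip_rack between -0.066 and -0.006 m and y of block_red in the frame of steriliser_tray between -0.042 and -0.03 m) or (y of dish_red in the frame of drip_rack between -0.138 and -0.078 m and y of block_red in the frame of steriliser_tray between -0.114 and -0.102 m)) and x of block_red in the frame of steriliser_tray between -0.006 and 0.006 m and z of block_red in the frame of steriliser_tray between 0.001 and 0.007 m and angle between each of block_red, block_blue, block_green, block_yellow's own z axis and vertical below 0.08 rad and linear speed of each of block_red, block_blue, block_green, block_yellow below 0.02 m/s and ((y of dish_blue in the frame of drip_rack between 0.078 and 0.138 m and y of block_blue in the frame of steriliser_tray between 0.102 and 0.114 m) or (y of dish_blue in the frame of drip_rack between 0.006 and 0.066 m and y of block_blue in the frame of steriliser_tray between 0.03 and 0.042 m) or (y of dish_blue in the frame of drip_rack between -0.066 and -0.006 m and y of block_blue in the frame of steriliser_tray between -0.042 and -0.03 m) or (y of dish_blue in the frame of drip_rack between -0.138 and -0.078 m and y of block_blue in the frame of steriliser_tray between -0.114 and -0.102 m)) and x of block_blue in the frame of steriliser_tray between -0.006 and 0.006 m and z of block_blue in the frame of steriliser_tray between 0.001 and 0.007 m and ((y of dish_green in the frame of drip_rack between 0.078 and 0.138 m and y of block_green in the frame of steriliser_tray between 0.102 and 0.114 m) or (y of dish_green in the frame of drip_rack between 0.006 and 0.066 m and y of block_green in the frame of steriliser_tray between 0.03 and 0.042 m) or (y of dish_green in the frame of drip_rack between -0.066 and -0.006 m and y of block_green in the frame of steriliser_tray between -0.042 and -0.03 m) or (y of dish_green in the frame of drip_rack between -0.138 and -0.078 m and y of block_green in the frame of steriliser_tray between -0.114 and -0.102 m)) and x of block_green in the frame of steriliser_tray between -0.006 and 0.006 m and z of block_green in the frame of steriliser_tray between 0.001 and 0.007 m and ((y of dish_yellow in the frame of drip_rack between 0.078 and 0.138 m and y of block_yellow in the frame of steriliser_tray between 0.102 and 0.114 m) or (y of dish_yellow in the frame of drip_rack between 0.006 and 0.066 m and y of block_yellow in the frame of steriliser_tray between 0.03 and 0.042 m) or (y of dish_yellow in the frame of drip_rack between -0.066 and -0.006 m and y of block_yellow in the frame of steriliser_tray between -0.042 and -0.03 m) or (y of dish_yellow in the frame of drip_rack between -0.138 and -0.078 m and y of block_yellow in the frame of steriliser_tray between -0.114 and -0.102 m)) and x of block_yellow in the frame of steriliser_tray between -0.006 and 0.006 m and z of block_yellow in the frame of steriliser_tray between 0.001 and 0.007 m); the robot touches nothing.
It fails at once if the red block tipped more than about 35 degrees from upright (angle between block_red's own z axis and vertical above 0.6 rad).
It fails at once if the blue block tipped more than about 35 degrees from upright (angle between block_blue's own z axis and vertical above 0.6 rad).
It fails at once if the green block tipped more than about 35 degrees from upright (angle between block_green's own z axis and vertical above 0.6 rad).
It fails at once if the yellow block tipped more than about 35 degrees from upright (angle between block_yellow's own z axis and vertical above 0.6 rad).
It also fails if it takes over 112 s, if anything falls off the work surface, if the arm or the gripper's body presses on something with over 40 N, if the wrist force passes 120 N, or if a joint passes its speed limit or range.

## Working session

There is one attempt and no reset: what is moved stays moved. The work goes in short steps, Python scripts to look and compute and a shell command to move; the robot and the scene stay as the last step left them, time stands still between calls to the robot, and variables do not carry over. Pictures are saved under pics/ and viewed, at most 14 in all, crops included, and the job is handed in when it is done.

```bash
ls; mkdir -p pics
python3 - <<'E'
from bench import r
import cv2,numpy as np
print(r.get_obs())
for n in ("top","scene"):
    d=r.get_image(n); cv2.imwrite(f"pics/{n}0.png",d["color"]); np.savez(f"{n}0.npz",**d)
    print(n,d["fov_y"],d["cx"],d["cy"],d["k1"],np.round(d["camera_from_world"],3).tolist())
E
```

```text
pics
{'clock': 0.0, 'joint_pos': array([-1.44580674e+00,  4.87462800e-02,  9.75876658e-02,  1.62197394e+00,
       -2.79642562e-05,  1.44297048e+00]), 'joint_velocities': array([-0.00161789,  0.00110333, -0.00041346,  0.00014633, -0.00102396,
       -0.00082202]), 'effort': array([-1.55833789e-06, -3.38781667e+01,  3.20014787e+01,  2.02518114e-02,
       -1.67174562e-04, -1.28685713e-06]), 'tool_pos': array([ 131.21145884, -507.73491362,  238.11434278]), 'ee_rot': array([-1.16813202e-03,  9.92020499e-01,  1.26071270e-01, -1.23255674e-05]), 'wrist_force': array([ 0.20222202, -0.12273035,  0.9386742 ]), 'ft_torque': array([ 0.01792635, -0.03519692, -0.02461486]), 'grasp_force': 0.0, 'finger_gap': 0.9998340879990958}
top 45.280144656097704 319.4005977914261 239.070817406228 -0.1835110902803885 [[-0.028, -1.0, 0.011, -23.672], [-0.997, 0.027, -0.069, 564.428], [0.069, -0.013, -0.998, 1089.435], [0.0, 0.0, 0.0, 1.0]]
scene 50.94237614171966 322.81143147749384 245.4741241173095 -0.04933404624845781 [[-0.857, -0.515, 0.007, 475.29], [-0.402, 0.661, -0.634, 294.038], [0.322, -0.546, -0.773, 782.253], [0.0, 0.0, 0.0, 1.0]]
```

View pics/top0.png

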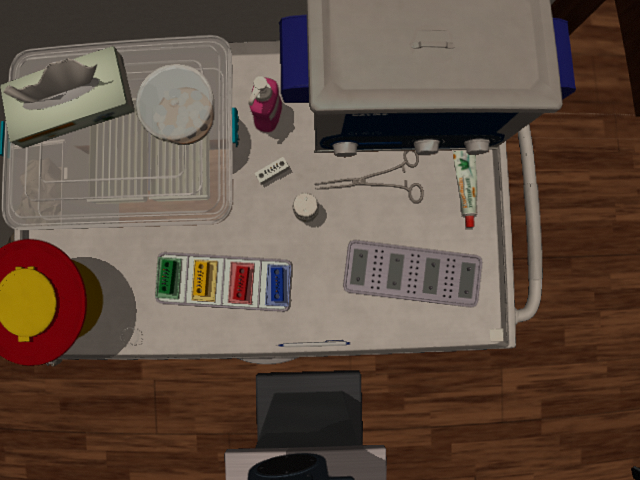

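View pics/scene0.png

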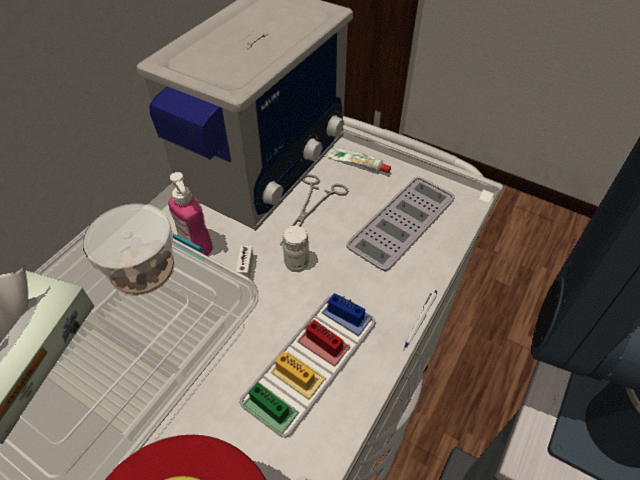

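The top view shows the rack with blocks green (170,278), yellow (204,280), red (241,284) and blue (278,286) from left to right. The tray is at (413,273), and a white look-alike block lies at (272,171). Next come the helper and coarse poses from the two fixed views.

```bash
cat > h.py <<'E'
import numpy as np,cv2
from scipy.spatial.transform import Rotation as R
def K(d):
    f=240/np.tan(np.radians(d["fov_y"])/2); return np.array([[f,0,d["cx"]],[0,f,d["cy"]],[0,0,1.]])
def cam(d,obs=None):
    "world_from_camera"
    if "camera_from_world" in d: return np.linalg.inv(d["camera_from_world"])
    T=np.eye(4); q=obs["ee_rot"]; T[:3,:3]=R.from_quat([q[1],q[2],q[3],q[0]]).as_matrix(); T[:3,3]=obs["tool_pos"]
    return T@np.array(d["hand_eye"])
def rays(d,T,px):
    k=np.array([float(d["k1"]),0,0,0,0])
    n=cv2.undistortPoints(np.float64(px).reshape(-1,1,2),K(d),k).reshape(-1,2)
    v=np.c_[n,np.ones(len(n))]@T[:3,:3].T
    return T[:3,3],v
def onplane(d,T,px,z):
    o,v=rays(d,T,px); return o+v*((z-o[2])/v[:,2])[:,None]
def tri(o1,v1,o2,v2):
    A=np.c_[v1,-v2]; s=np.linalg.lstsq(A,o2-o1,rcond=None)[0]
    p,q=o1+s[0]*v1,o2+s[1]*v2; return (p+q)/2,np.linalg.norm(p-q)
HUE={"red":[(0,8),(172,180)],"yellow":[(18,32)],"green":[(45,85)],"blue":[(105,125)]}
def mask(img,c,smin=130):
    h=cv2.cvtColor(img,cv2.COLOR_BGR2HSV); m=np.zeros(h.shape[:2],np.uint8)
    for a,b in HUE[c]: m|=cv2.inRange(h,(a,smin,40),(b,255,255))
    return m
def blobs(m,amin=60):
    n,l,s,c=cv2.connectedComponentsWithStats(m); return [(int(s[i,4]),c[i],s[i,:4]) for i in range(1,n) if s[i,4]>=amin]
E
python3 - <<'E'
from h import *
t=dict(np.load("top0.npz"));s=dict(np.load("scene0.npz"))
Tt,Ts=cam(t),cam(s)
h=cv2.cvtColor(t["color"],cv2.COLOR_BGR2HSV)
for p in [(170,278),(204,262),(241,284),(278,286),(170,300),(204,303),(241,307),(278,307)]: print(p,h[p[1],p[0]])
for c in HUE:
  print(c,[(a,np.round(x,1),np.round(onplane(t,Tt,x,38)[0],0)) for a,x,b in blobs(mask(t["color"],c))][:4])
print("tray",onplane(t,Tt,[(413,273),(359,267),(396,271),(431,276),(467,281)],4).round(0).tolist())
d=cv2.imread("pics/top0.png")
E
python3 - <<'E'
from bench import r
o=r.get_obs(); d=r.get_image("wrist"); print({k:np for k,np in d.items() if k not in("color","range_z")})
E
```

```text
(170, 278) [ 67 207  80]
(204, 262) [ 21 201 174]
(241, 284) [179 232  77]
(278, 286) [112 213  85]
(170, 300) [ 26  25 175]
(204, 303) [ 32  22 173]
(241, 307) [176  30 121]
(278, 307) [ 32  20 176]
red [(90, array([469.4, 220.9]), array([ 590., -330.,   38.])), (5914, array([ 45.2, 302.1]), array([453., 503.,  38.])), (453, array([240.4, 282.6]), array([484., 113.,  38.]))]
yellow [(950, array([ 90.7, 297.4]), array([461., 407.,  38.])), (864, array([204.2, 280.4]), array([490., 182.,  38.])), (3268, array([ 26.3, 302.6]), array([452., 545.,  38.]))]
green [(306, array([165.7, 276.3]), array([499., 256.,  38.]))]
blue [(1867, array([294.1,  52. ]), array([935.,   1.,  38.])), (934, array([563.7,  52.7]), array([ 936., -556.,   38.])), (366, array([276.6, 283.7]), array([480.,  44.,  38.]))]
tray [[493.0, -221.0, 4.0], [508.0, -115.0, 4.0], [498.0, -188.0, 4.0], [486.0, -257.0, 4.0], [474.0, -329.0, 4.0]]
{'fov_y': 68.3160289681228, 'cx': 318.9086748367604, 'cy': 241.99854774419106, 'k1': 0.02350853433867485, 'hand_eye': array([[ 1.17302553e-03, -9.51239720e-01, -3.08450350e-01,
         7.86137778e+01],
       [ 9.99999312e-01,  1.10918289e-03,  3.82317284e-04,
        -7.74192715e-01],
       [-2.15475369e-05, -3.08450586e-01,  9.51240367e-01,
        -1.34173658e+02],
       [ 0.00000000e+00,  0.00000000e+00,  0.00000000e+00,
         1.00000000e+00]])}
```

```bash
python3 -m crank '{"offset":[[3.17,-1.64,0],[3.17,-1.64,0],[3.17,-1.64,0],[3.17,-1.64,0],[3.17,-1.64,0],[3.17,-1.64,0],[3.17,-1.64,0],[3.17,-1.64,0],[3.17,-1.64,0],[3.17,-1.64,0],[3.17,-1.64,0],[3.17,-1.64,0],[0,0,0],[0,0,0],[0,0,0],[0,0,0],[0,0,0],[0,0,0]],"dr":[[0,0,0],[0,0,0],[0,0,0],[0,0,0],[0,0,0],[0,0,0],[0,0,0],[0,0,0],[0,0,0],[0,0,0],[0,0,0],[0,0,0],[0,0,-0.124],[0,0,-0.124],[0,0,-0.124],[0,0,-0.124],[0,0,-0.124],[0,0,-0.124]],"fingers":[0,0,0,0,0,0,0,0,0,0,0,0,0,0,0,0,0,0]}'
python3 -m crank '{"offset":[[0,0,0],[0,0,0],[0,0,0],[0,0,0],[0,0,0],[0,0,0],[0,0,0],[0,0,0],[0,0,0],[0,0,0],[0,0,0],[0,0,0],[0,0,0],[0,0,0],[0,0,0],[0,0,0],[0,0,0],[0,0,0]],"dr":[[0,0,-0.124],[0,0,-0.124],[0,0,-0.124],[0,0,-0.124],[0,0,-0.124],[0,0,-0.124],[0,0,-0.124],[0,0,-0.124],[0,0,-0.124],[0,0,-0.124],[0,0,-0.124],[0,0,-0.124],[0,0,-0.124],[0,0,-0.124],[0,0,-0.124],[0,0,-0.124],[0,0,0],[0,0,0]],"fingers":[0.5,0.5,0.5,0.5,0.5,0.5,0.5,0.5,0.5,0.5,0.5,0.5,0.5,0.5,0.5,0.5,0.5,0.5]}'
cat >> h.py <<'E'
def yaw(o):
    q=o["ee_rot"]; M=R.from_quat([q[1],q[2],q[3],q[0]]).as_matrix(); return np.arctan2(M[1,0],M[0,0])
def snap(name):
    from bench import r
    o=r.get_obs(); d=r.get_image("wrist"); cv2.imwrite(f"pics/{name}.png",d["color"])
    T=cam(d,o); np.savez(f"{name}.npz",T=T,**d); print(name,o["clock"],np.round(o["tool_pos"],1),"yaw",round(yaw(o),4),"j",np.round(o["joint_pos"],2),"f",np.round(o["wrist_force"],1),o["finger_gap"],o["ee_rot"]); return d,T
def load(name):
    d=dict(np.load(f"{name}.npz")); return d,d["T"]
E
python3 -c "from h import *;snap('tray1')"
```

```text
clock: 1.65
tool_pos: [450.2, -222.4, 238.8]
ee_rot: [-0.0, 0.877, 0.481, -0.0]
wrist_force: [0.1, 0.5, -0.1]
finger_gap: 1.003
grasp_force: 0.0
clock: 3.15
tool_pos: [450.2, -222.5, 238.9]
ee_rot: [-0.0, 0.082, 0.997, 0.0]
wrist_force: [0.6, 0.1, 0.3]
finger_gap: 0.498
grasp_force: 0.0
tray1 3.15 [ 450.2 -222.5  238.9] yaw 2.9776 j [-0.59 -0.01  0.04  1.62  0.   -0.43] f [0.6 0.1 0.3] 0.4980872134028055 [-3.35214109e-04  8.19001970e-02  9.96640459e-01  2.03455750e-04]
```

View pics/tray1.png

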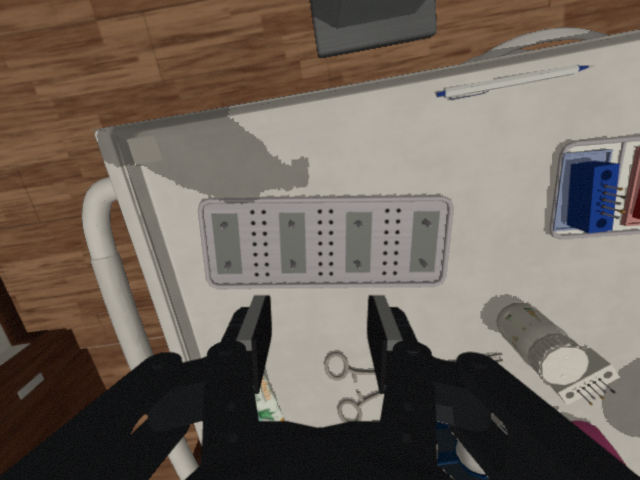

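The tray fills the wrist view: seat patches at (227,243), (292,243), (358,242), (424,241), with the two pins visible in each. The robot's left is image right here. I'll take a second, lower view for height.

```bash
python3 -m crank '{"offset":[[0,2.5,3],[0,2.5,3],[0,0,2],[0,0,0],[0,0,0],[0,0,0]],"dr":[[0,0,0],[0,0,0],[0,0,0],[0,0,0],[0,0,0],[0,0,0]],"fingers":[0.5,0.5,0.5,0.5,0.5,0.5]}'
cat > tray.py <<'E'
from h import *
import sys
def patches(d,T):
    h=cv2.cvtColor(d["color"],cv2.COLOR_BGR2HSV)
    m=cv2.inRange(h,(0,0,70),(180,60,145))
    m=cv2.morphologyEx(m,cv2.MORPH_OPEN,np.ones((7,7)))
    out=[]
    for c in cv2.findContours(m,cv2.RETR_EXTERNAL,cv2.CHAIN_APPROX_NONE)[0]:
        (x,y),(w,hh),a=cv2.minAreaRect(c); A=cv2.contourArea(c)
        p=onplane(d,T,(x,y),4)[0]
        if A>500 and A>.85*w*hh and 1.8<max(w,hh)/min(w,hh)<3 and abs(p[1]+222)<160:out.append(((x,y),(w,hh),a,p))
    return sorted(out,key=lambda q:-q[3][1])
if __name__=="__main__":
    P=[]
    for n in sys.argv[1:]:
        d,T=load(n); q=patches(d,T); P.append([(rays(d,T,i[0])) for i in q])
        for i in q: print(n,np.round(i[0],1),np.round(i[1],1),np.round(i[2],1),i[3].round(1))
    if len(P)>1:
        for a,b in zip(P[0],P[1]): print("tri",[np.round(v,1) for v in tri(a[0],a[1][0],b[0],b[1][0])])
E
python3 -c "from h import *;snap('tray2')"; python3 tray.py tray1 tray2
```

```text
clock: 3.7
tool_pos: [459.0, -174.0, 160.7]
ee_rot: [0.001, 0.081, 0.997, -0.001]
wrist_force: [0.3, 0.7, 0.7]
finger_gap: 0.499
grasp_force: 0.0
tray2 3.7 [ 459.  -174.   160.7] yaw 2.9794 j [-0.5  -0.05 -0.15  1.46 -0.   -0.34] f [0.3 0.7 0.7] 0.49895690876201204 [ 8.77780586e-04  8.09880714e-02  9.96714551e-01 -5.15842774e-04]
tray1 [423.8 241.5] [27.2 63.2] 4.5 [ 507.3 -115.     4. ]
tray1 [358.5 242. ] [62. 27.] 90.0 [ 496.3 -185.4    4. ]
tray1 [292.2 242.5] [61.7 27.3] 88.4 [ 485.1 -257.3    4. ]
tray1 [227.1 243.5] [63.3 28.5] 85.4 [ 474.6 -327.9    4. ]
tray2 [393.3 267.7] [33.5 77.1] 2.9 [ 507.7 -114.8    4. ]
tray2 [311.8 267.4] [75.2 33.4] 89.1 [ 495.9 -185.8    4. ]
tri [array([ 507.3, -115. ,    4.4]), np.float64(0.4)]
tri [array([ 495.6, -185.6,    5.5]), np.float64(0.5)]
```

View pics/tray2.png

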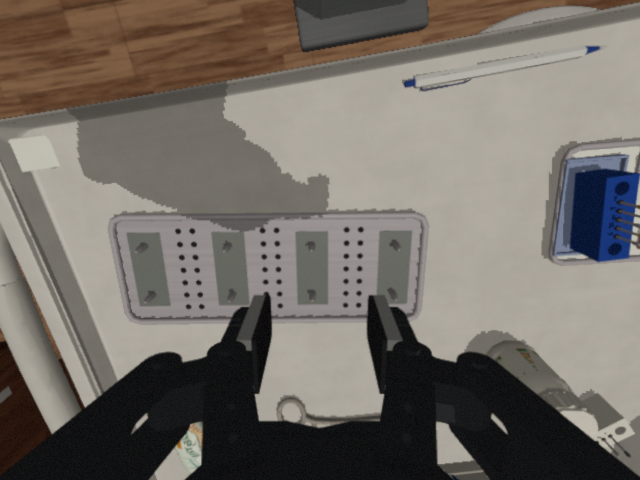

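Both tray views agree: seats at (507.3,-114.7), (496.4,-185.8), (485.4,-257.0), (474.5,-328.1), z about 4–5, tray yaw about -0.153. Now the rack.

```bash
python3 -m crank '{"offset":[[0.61,3.18,-0.78],[0.61,3.18,-0.78],[0.61,3.18,-0.78],[0.61,3.18,-0.78],[0.61,3.18,-0.78],[0.61,3.18,-0.78],[0.61,3.18,-0.78],[0.61,3.18,-0.78],[0.61,3.18,-0.78],[0.61,3.18,-0.78],[0,0,0],[0,0,0],[0,0,0]],"dr":[[0,0,0],[0,0,0],[0,0,0],[0,0,0],[0,0,0],[0,0,0],[0,0,0],[0,0,0],[0,0,0],[0,0,0],[0,0,-0.035],[0,0,-0.035],[0,0,0]],"fingers":[0.5,0.5,0.5,0.5,0.5,0.5,0.5,0.5,0.5,0.5,0.5,0.5,0.5]}'
python3 -c "from h import *;snap('rack1')"
python3 -m crank '{"offset":[[0,-2.5,0],[0,-2.5,0],[0,-1,0],[0,0,0],[0,0,0],[0,0,0]],"dr":[[0,0,0],[0,0,0],[0,0,0],[0,0,0],[0,0,0],[0,0,0]],"fingers":[0.5,0.5,0.5,0.5,0.5,0.5]}'
python3 -c "from h import *;snap('rack2')"
```

```text
clock: 4.83
tool_pos: [450.5, 150.9, 239.9]
ee_rot: [0.002, 0.045, 0.999, 0.0]
wrist_force: [-0.4, -0.1, 0.1]
finger_gap: 0.499
grasp_force: 0.0
rack1 4.8333 [450.5 150.9 239.9] yaw 3.0516 j [ 0.18 -0.09 -0.03  1.62 -0.    0.27] f [-0.4 -0.1  0.1] 0.49903909516016304 [2.25341105e-03 4.49656349e-02 9.98985894e-01 4.43809788e-04]
clock: 5.38
tool_pos: [444.0, 90.9, 237.7]
ee_rot: [0.0, 0.046, 0.999, 0.0]
wrist_force: [0.9, 0.8, -0.3]
finger_gap: 0.502
grasp_force: 0.0
rack2 5.3833 [444.   90.9 237.7] yaw 3.0498 j [ 0.05 -0.14 -0.09  1.62  0.    0.15] f [ 0.9  0.8 -0.3] 0.5021063133949398 [3.77375246e-04 4.58770024e-02 9.98946927e-01 4.42134128e-04]
```

View pics/rack1.png

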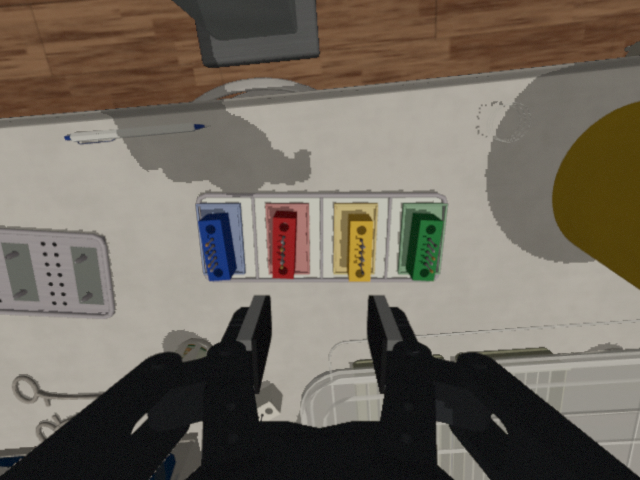

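The pale dish tints match their blocks, so the left-to-right order is green, yellow, red, blue (image right to left: (425,245), (361,245), (284,242), (215,245)). Let me zoom in on the faces.

Run:
```python
import cv2,numpy as np
a=cv2.imread('pics/rack1.png')[190:290,190:450];b=cv2.imread('pics/rack2.png')[190:290,240:500]
cv2.imwrite('pics/crop1.png',np.vstack([cv2.resize(x,None,fx=2.9,fy=2.9,interpolation=cv2.INTER_NEAREST) for x in(a,b)]))
```

```text
(no output)
```

View pics/crop1.png

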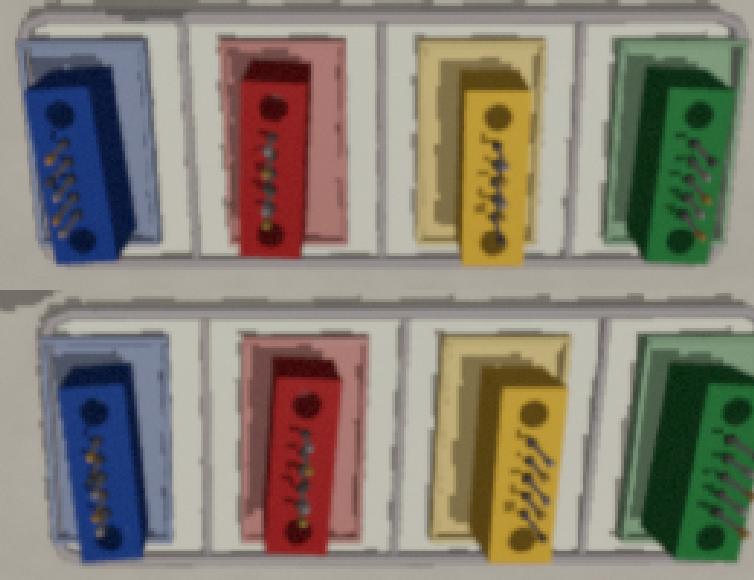

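The bright top faces separate cleanly from the dark sides, so I'll segment by brightness and triangulate the top-face rectangles.

```bash
cat > blk.py <<'E'
from h import *
import sys
def top(d,c):
    img=d["color"]; m=mask(img,c,140); V=cv2.cvtColor(img,cv2.COLOR_BGR2HSV)[:,:,2]
    m[400:]=0; m[V>235]=0
    n,l,s,_=cv2.connectedComponentsWithStats(cv2.morphologyEx(m,cv2.MORPH_CLOSE,np.ones((5,5))))
    # keep the block: component of plausible area nearest the middle row
    ok=[i for i in range(1,n) if 500<s[i,4]<14000 and s[i,2]<150]
    best=None
    for i in ok:
        v=V[(l==i)&(m>0)]; t,_=cv2.threshold(v.reshape(-1,1),0,255,cv2.THRESH_OTSU)
        b=((l==i)&(m>0)&(V>t)).astype(np.uint8)*255
        b=cv2.morphologyEx(b,cv2.MORPH_OPEN,np.ones((3,3))); 
        cs=cv2.findContours(b,cv2.RETR_EXTERNAL,cv2.CHAIN_APPROX_NONE)[0]
        if not cs: continue
        cc=np.vstack([q for q in cs if cv2.contourArea(q)>15])
        h=cv2.convexHull(cc); r=cv2.minAreaRect(h)
        if best is None or cv2.contourArea(h)>best[0]: best=(cv2.contourArea(h),r,t)
    return best
def where(d,T,c,z):
    A,r,t=top(d,c); q=onplane(d,T,cv2.boxPoints(r),z)[:,:2]
    e1,e2=q[1]-q[0],q[2]-q[1]; e=e1 if np.linalg.norm(e1)>np.linalg.norm(e2) else e2
    a=np.arctan2(e[1],e[0]); a=(a+np.pi/2)%np.pi-np.pi/2
    return r[0],q.mean(0),a,sorted([np.linalg.norm(e1),np.linalg.norm(e2)])
if __name__=="__main__":
    z=float(sys.argv[1]); ns=sys.argv[2:]
    for c in HUE:
        P=[]
        for n in ns:
            d,T=load(n)
            try: p,x,a,s=where(d,T,c,z)
            except Exception as e: print(n,c,"none"); continue
            P.append(rays(d,T,p)); print(n,c,np.round(p,1),x.round(1),"yaw",round(a,3),np.round(s,1))
        if len(P)>1: print("  tri",[np.round(v,1) for v in tri(P[0][0],P[0][1][0],P[1][0],P[1][1][0])])
E
python3 blk.py 40.5 rack1 rack2
```

```text
rack1 red [283.5 248. ] [483.6 113.4] yaw -0.11 [22.3 63.3]
rack2 red [343.6 250.3] [483.3 112.8] yaw -0.142 [21.6 63.7]
  tri [array([483.7, 113. ,  37.1]), np.float64(0.2)]
rack1 yellow [599.8 153.4] [420.8 409.3] yaw -0.067 [56.7 99.1]
rack2 yellow [421. 253.] [493.1 189.1] yaw -0.09 [21.5 64.9]
  tri [array([345.4,  82.4, 460.4]), np.float64(30.1)]
rack1 green [427.  249.9] [498.3 255.7] yaw -0.134 [21.5 64. ]
rack2 green [488.6 252. ] [498.1 255.2] yaw -0.14 [20.8 64.6]
  tri [array([498.2, 256.5,  38.1]), np.float64(0.2)]
rack1 blue [213.8 249.8] [479.3  44.1] yaw -0.015 [21.6 64.2]
rack2 blue [274.9 252.2] [479.1  44.8] yaw 0.011 [21.7 63.5]
  tri [array([477.3,  45.2,  43.6]), np.float64(0.2)]
```

```bash
cat >> h.py <<'E'
def tool(x,y,z,w):
    T=np.eye(4); T[:3,:3]=R.from_euler("z",w).as_matrix()@np.diag([1,-1,-1.]); T[:3,3]=x,y,z; return T
def meas(n=5):
    "averaged pose x,y,z,yaw,tilt"
    from bench import r
    P=[];Q=[]
    for i in range(n):
        if i: r.get_image("wrist")
        o=r.get_obs(); P.append(o["tool_pos"]); q=o["ee_rot"]; Q.append([q[1],q[2],q[3],q[0]])
    M=R.from_quat(Q).mean().as_matrix(); p=np.mean(P,0)
    return np.r_[p,np.arctan2(M[1,0],M[0,0]),np.arccos(-M[2,2])],np.std(P,0),o
E
cat > go.py <<'E'
from h import *
import sys
x,y,z,w=map(float,sys.argv[1:5]); m,s,o=meas(int(sys.argv[5]) if len(sys.argv)>5 else 5)
dw=(w-m[3]+np.pi/2)%np.pi-np.pi/2
t=tool(*m[:4])[:3,:3].T@(np.array([x,y,z])-m[:3])
print("at",m.round(3),"std",s.round(2),"clk",o["clock"],"f",np.round(o["wrist_force"],1),"gap",round(o["finger_gap"],3),"grip",round(o["grasp_force"],1),"\n offset cm",(t/10).round(2),"drz",round(-dw,3))
E
python3 - <<'E'
from h import *
import blk,tray
T=tool(131.296,-508.31,239.312,2*np.arctan2(.126071,.992020))
def seq(T,n,off,dr):
    for _ in range(n):
        S=np.eye(4);S[:3,3]=np.array(off)*10;S[:3,:3]=R.from_rotvec([0,0,dr]).as_matrix();T=T@S
    return T
C={}
T=seq(T,12,[3.17,-1.64,0],0);T=seq(T,22,[0,0,0],-.124);C["tray1"]=T
T=seq(T,2,[0,2.5,3],0);T=seq(T,1,[0,0,2],0);C["tray2"]=T
T=seq(T,10,[.61,3.18,-.78],0);T=seq(T,2,[0,0,0],-.035);C["rack1"]=T
T=seq(T,1,[0,-6,0],0);C["rack2"]=T
for n in C: 
    d,_=load(n);Tc=C[n]@d["hand_eye"];print(n,C[n][:3,3].round(1),round(np.arctan2(C[n][1,0],C[n][0,0]),4))
    d["T"]=Tc;np.savez(n+"c.npz",**d)
E
python3 blk.py 40.5 rack1c rack2c|grep -v "rack1c yel"; python3 tray.py tray1c tray2c; python3 go.py 483.5 113.1 130 -0.125
```

```text
tray1 [ 450.4 -222.6  239.3] 2.9808
tray2 [ 458.4 -173.3  159.3] 2.9808
rack1 [449.1 150.4 237.3] 3.0508
rack2 [443.6  90.7 237.3] 3.0508
rack1c red [283.5 248. ] [480.4 113.1] yaw -0.11 [22.1 62.7]
rack2c red [343.6 250.3] [482.6 112.4] yaw -0.141 [21.6 63.6]
  tri [array([481.4, 112.7,  38.3]), np.float64(2.2)]
rack2c yellow [421. 253.] [492.3 188.6] yaw -0.089 [21.5 64.8]
  tri [array([345.5,  82.6, 458.1]), np.float64(29.1)]
rack1c green [427.  249.9] [495.  254.1] yaw -0.136 [21.3 63.3]
rack2c green [488.6 252. ] [497.2 254.6] yaw -0.14 [20.7 64.5]
  tri [array([494.3, 253.6,  42.8]), np.float64(1.9)]
rack1c blue [213.8 249.8] [476.1  44.4] yaw -0.014 [21.4 63.6]
rack2c blue [274.9 252.2] [478.6  44.4] yaw 0.012 [21.7 63.4]
  tri [array([475.5,  45.1,  43.2]), np.float64(2.3)]
tray1c [423.8 241.5] [27.2 63.2] 4.5 [ 507.4 -114.9    4. ]
tray1c [358.5 242. ] [62. 27.] 90.0 [ 496.6 -185.5    4. ]
tray1c [292.2 242.5] [61.7 27.3] 88.4 [ 485.7 -257.4    4. ]
tray1c [227.1 243.5] [63.3 28.5] 85.4 [ 475.4 -328.1    4. ]
tray2c [393.3 267.7] [33.5 77.1] 2.9 [ 506.1 -114.1    4. ]
tray2c [311.8 267.4] [75.2 33.4] 89.1 [ 494.5 -184.8    4. ]
tri [array([ 511.7, -112. ,   -8.3]), np.float64(0.5)]
tri [array([ 498.7, -185.2,   -4.6]), np.float64(1.7)]
at [443.749  91.272 237.359   3.051   0.   ] std [0.09 0.06 0.11] clk 5.6333 f [-0.1 -0.2  0.7] gap 0.5 grip 0.0 
 offset cm [-3.76  2.53 10.74] drz 0.035
```

The measured poses track the arm well (about 0.1 mm spread), so I keep those estimates. Picking red first.

```bash
python3 -m crank '{"offset":[[-1.25,0.84,2.7],[-1.25,0.84,2.7],[-1.26,0.85,2.7],[0,0,2.6],[0,0,0],[0,0,0],[0,0,0],[0,0,0]],"dr":[[0,0,0],[0,0,0],[0,0,0],[0,0,0.035],[0,0,0],[0,0,0],[0,0,0],[0,0,0]],"fingers":[0.5,0.5,0.5,0.5,0.5,0.5,0.5,0.5]}'
python3 go.py 483.5 113.1 24.5 -0.125 3
```

```text
clock: 6.3
tool_pos: [484.8, 112.6, 132.9]
ee_rot: [0.002, 0.063, 0.998, 0.0]
wrist_force: [-0.8, 0.8, 0.5]
finger_gap: 0.497
grasp_force: 0.0
at [4.84835e+02 1.12558e+02 1.32938e+02 3.01600e+00 4.00000e-03] std [0.07 0.05 0.09] clk 6.4 f [ 0.7  0.1 -0.1] gap 0.498 grip 0.0 
 offset cm [ 0.14  0.04 10.84] drz -0.001
```

```bash
python3 -m crank '{"offset":[[0.1,0,3],[0,0,3],[0,0,2],[0,0,1],[0,0,0],[0,0,0],[0,0,0]],"dr":[[0,0,0],[0,0,0],[0,0,0],[0,0,0],[0,0,0],[0,0,0],[0,0,0]],"fingers":[0.5,0.5,0.5,0.5,0.5,0.5,0.5]}'
python3 go.py 483.5 113.1 24.5 -0.125 4
```

```text
clock: 6.98
tool_pos: [484.1, 112.7, 42.5]
ee_rot: [0.002, 0.063, 0.998, 0.0]
wrist_force: [-0.3, -0.2, -0.6]
finger_gap: 0.503
grasp_force: 0.0
at [4.84190e+02 1.12704e+02 4.25190e+01 3.01600e+00 4.00000e-03] std [0.12 0.02 0.14] clk 7.1333 f [-0.2 -0.5  0.2] gap 0.494 grip 0.0 
 offset cm [0.07 0.03 1.8 ] drz -0.001
```

```bash
python3 -m crank '{"offset":[[0.07,0.03,0.9],[0,0,0.9],[0,0,0],[0,0,0],[0,0,0],[0,0,0],[0,0,0],[0,0,0],[0,0,0],[0,0,0],[0,0,0]],"dr":[[0,0,0],[0,0,0],[0,0,0],[0,0,0],[0,0,0],[0,0,0],[0,0,0],[0,0,0],[0,0,0],[0,0,0],[0,0,0]],"fingers":[0.5,0.5,0.5,0.5,1,1,1,1,1,1,1]}' 40
python3 go.py 483.5 113.1 100 -0.125 3
```

```text
clock: 8.05
tool_pos: [481.8, 112.9, 22.4]
ee_rot: [0.0, 0.063, 0.998, 0.0]
wrist_force: [0.3, 0.2, -1.5]
finger_gap: 0.252
grasp_force: 39.3
at [481.792 112.947  22.354   3.016   0.   ] std [0.01 0.   0.02] clk 8.15 f [-0.   0.5 -0. ] gap 0.249 grip 39.3 
 offset cm [-0.17  0.04 -7.76] drz -0.001
```

```bash
python3 -m crank '{"offset":[[0,0,-1],[0,0,-2.5],[0,0,-3],[0,0,-3.5],[0,0,-1],[0,0,0],[0,0,0],[0,0,0]],"dr":[[0,0,0],[0,0,0],[0,0,0],[0,0,0],[0,0,0],[0,0,0],[0,0,0],[0,0,0]],"fingers":[1,1,1,1,1,1,1,1]}'
python3 -c "
from h import *
d,T=snap('held_red')
cv2.imwrite('pics/held_red_crop.png',cv2.resize(d['color'][180:460,180:460],None,fx=2,fy=2))"; python3 go.py 485.4 -257 110 -0.153 3
```

```text
clock: 8.82
tool_pos: [480.6, 112.8, 130.5]
ee_rot: [-0.002, 0.063, 0.998, -0.0]
wrist_force: [-0.3, 0.6, -0.9]
finger_gap: 0.251
grasp_force: 39.3
held_red 8.8167 [480.6 112.8 130.5] yaw 3.0158 j [ 0.09 -0.03 -0.19  1.41  0.    0.22] f [-0.3  0.6 -0.9] 0.2512254152585677 [-1.53668886e-03  6.28404648e-02  9.98022373e-01 -2.41730718e-04]
at [4.80134e+02 1.12791e+02 1.29913e+02 3.01600e+00 4.00000e-03] std [0.05 0.01 0.09] clk 8.9667 f [ 0.2  0.1 -0.9] gap 0.251 grip 39.3 
 offset cm [ -5.16 -36.62   1.99] drz 0.027
```

View pics/held_red_crop.png

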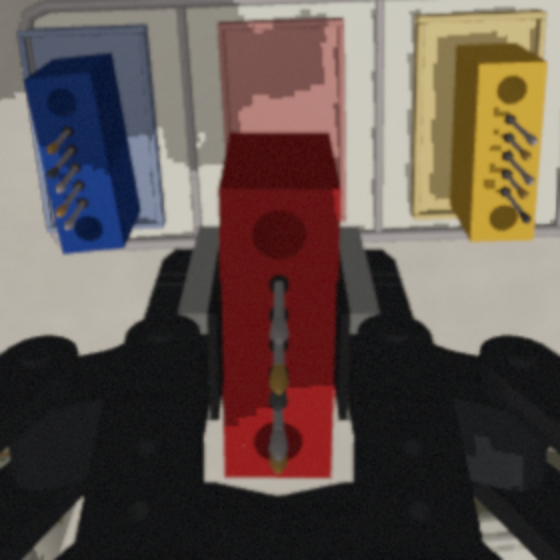

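Red is held straight. Both holes show in the crop, near (279,233) and far (277,441), with top-face edges at crop rows 188 and 478. I'll compute the block offset in the tool frame from these.

```bash
cat > held.py <<'E'
from h import *
import sys
def held(n,pts,zt):
    d,_=load(n); H=np.array(d["hand_eye"]); p=onplane(d,H,pts,zt); return p[:,:2]
if __name__=="__main__":
    n=sys.argv[1]; zt=float(sys.argv[2]); p=np.array(list(map(float,sys.argv[3:]))).reshape(-1,2)/2+180
    q=held(n,p,zt); print(q.round(1).tolist()); print("holes mid",q[:2].mean(0).round(1),"dist",np.linalg.norm(q[1]-q[0]).round(1),"yaw tool",np.arctan2(*(q[0]-q[1])[::-1]).round(3))
    if len(q)>2: print("edges mid",q[2:].mean(0).round(1),np.linalg.norm(q[3]-q[2]).round(1))
E
python3 held.py held_red -18.1 279 233 277 441 280 188 277 478;python3 held.py held_red -16 279 233 277 441 280 188 277 478
```

```text
[[21.2, 0.9], [-24.8, 0.5], [30.0, 1.0], [-34.0, 0.6]]
holes mid [-1.8  0.7] dist 46.0 yaw tool 0.007
edges mid [-2.   0.8] 64.0
[[20.1, 0.9], [-26.7, 0.5], [29.1, 1.0], [-36.0, 0.6]]
holes mid [-3.3  0.7] dist 46.8 yaw tool 0.007
edges mid [-3.5  0.8] 65.2
```

```bash
python3 -m crank '{"offset":[[-0.36,-1.5,0],[-0.36,-2.5,0],[-0.36,-3,0],[-0.36,-3,0],[-0.36,-3,0],[-0.36,-3,0],[-0.36,-3,0],[-0.36,-3,0],[-0.36,-3,0],[-0.36,-3,0],[-0.36,-3,0.5],[-0.36,-3,0.5],[-0.36,-2,0.5],[-0.3,-0.7,0.5],[0,0,0],[0,0,0],[0,0,0],[0,0,0]],"dr":[[0,0,0],[0,0,0],[0,0,0],[0,0,0],[0,0,0],[0,0,0],[0,0,0],[0,0,0],[0,0,0],[0,0,0],[0,0,0],[0,0,0],[0,0,0],[0,0,0.027],[0,0,0],[0,0,0],[0,0,0],[0,0,0]],"fingers":[1,1,1,1,1,1,1,1,1,1,1,1,1,1,1,1,1,1]}'
python3 -c "
from h import *
d,T=snap('red_over')
cv2.imwrite('pics/red_over_crop.png',cv2.resize(d['color'][160:460,120:520],None,fx=2,fy=2))"; python3 go.py 483.5 -257.4 50 -0.153 3;python3 tray.py red_over
```

```text
clock: 10.47
tool_pos: [485.2, -256.0, 112.5]
ee_rot: [-0.0, 0.075, 0.997, 0.0]
wrist_force: [0.9, -0.3, -1.1]
finger_gap: 0.252
grasp_force: 39.4
red_over 10.4667 [ 485.2 -256.   112.5] yaw 2.9907 j [-0.61  0.12 -0.08  1.37  0.   -0.46] f [ 0.9 -0.3 -1.1] 0.2521908170168575 [-5.89763638e-05  7.53964270e-02  9.97153599e-01  2.73067848e-04]
at [ 485.426 -256.344  112.751    2.991    0.   ] std [0.03 0.15 0.05] clk 10.6167 f [ 0.4  1.1 -0.7] gap 0.253 grip 39.4 
 offset cm [ 0.17 -0.13  6.28] drz 0.002
red_over [517.5 242.9] [ 40.8 100.1] 10.1 [ 506.1 -114.6    4. ]
red_over [416.8 243. ] [40.4 95.3] 4.4 [ 495.5 -185.6    4. ]
```

View pics/red_over_crop.png

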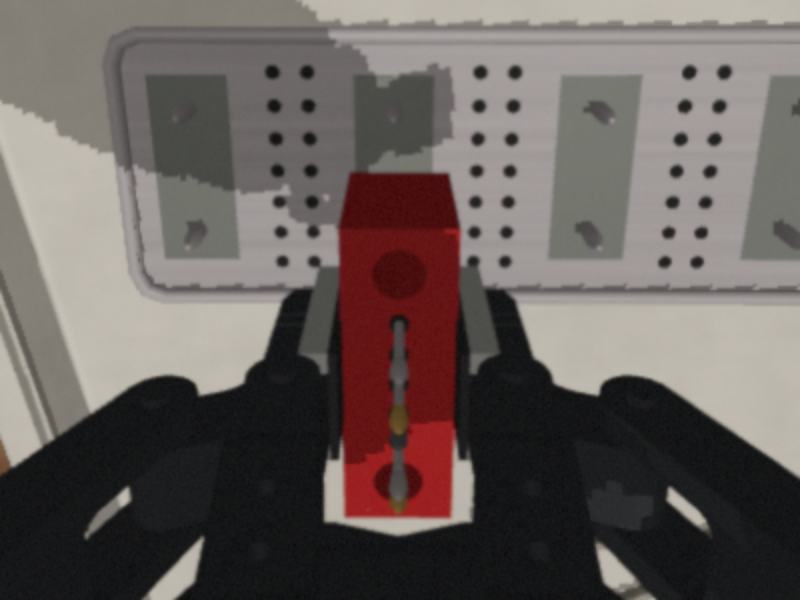

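Held red sits square above seat 3, whose patch shows in shadow at about crop (393,120). The neighbouring seats re-measure within about 1 mm. Correcting and descending to just above the pins.

```bash
python3 -m crank '{"offset":[[0.22,-0.13,2],[0,0,2.5],[0,0,1.8],[0,0,0.6],[0,0,0],[0,0,0],[0,0,0],[0,0,0],[0,0,0],[0,0,0]],"dr":[[0,0,0],[0,0,0],[0,0,0],[0,0,0],[0,0,0],[0,0,0],[0,0,0],[0,0,0],[0,0,0],[0,0,0]],"fingers":[1,1,1,1,1,1,1,1,1,1]}'
python3 go.py 483.0 -257.3 18 -0.153 3
```

```text
clock: 11.45
tool_pos: [483.5, -258.8, 44.5]
ee_rot: [0.001, 0.076, 0.997, -0.001]
wrist_force: [-0.1, -0.1, -1.2]
finger_gap: 0.246
grasp_force: 39.4
at [ 4.83254e+02 -2.58722e+02  4.41900e+01  2.98900e+00  2.00000e-03] std [0.16 0.09 0.22] clk 11.55 f [ 0.8 -0.3 -1.6] gap 0.25 grip 39.4 
 offset cm [0.05 0.14 2.62] drz 0.0
```

```bash
python3 -m crank '{"offset":[[0.03,0.12,0],[0,0,0.5],[0,0,0.5],[0,0,0.3],[0,0,0],[0,0,0],[0,0,0],[0,0,0],[0,0,0]],"dr":[[0,0,0],[0,0,0],[0,0,0],[0,0,0],[0,0,0],[0,0,0],[0,0,0],[0,0,0],[0,0,0]],"fingers":[1,1,1,1,1,1,1,1,1]}'
python3 go.py 483.0 -257.3 18 -0.153 3
```

```text
clock: 12.3
tool_pos: [482.7, -257.2, 30.5]
ee_rot: [0.0, 0.076, 0.997, -0.0]
wrist_force: [-0.5, 0.8, -1.4]
finger_gap: 0.252
grasp_force: 39.4
at [ 482.742 -257.23    30.532    2.989    0.   ] std [0.   0.01 0.01] clk 12.4 f [-0.1  0.5 -1.1] gap 0.25 grip 39.4 
 offset cm [-0.03 -0.    1.25] drz 0.0
```

There is no contact force with the pins already in by about 3 mm. Going home.

```bash
python3 -m crank '{"offset":[[0,0,0.3],[0,0,0.3],[0,0,0.3],[0,0,0.2],[0,0,0.1],[0,0,0],[0,0,0],[0,0,0],[0,0,0]],"dr":[[0,0,0],[0,0,0],[0,0,0],[0,0,0],[0,0,0],[0,0,0],[0,0,0],[0,0,0],[0,0,0]],"fingers":[1,1,1,1,1,1,1,1,1]}'
python3 go.py 483.0 -257.3 18 -0.153 3
```

```text
clock: 13.15
tool_pos: [482.7, -257.2, 18.4]
ee_rot: [0.0, 0.076, 0.997, -0.0]
wrist_force: [-0.3, 0.1, -0.8]
finger_gap: 0.253
grasp_force: 39.4
at [ 482.672 -257.163   18.359    2.989    0.   ] std [0.01 0.02 0.  ] clk 13.25 f [ 0.1 -0.4 -0.6] gap 0.249 grip 39.4 
 offset cm [-0.03 -0.01  0.04] drz 0.0
```

```bash
python3 -m crank '{"offset":[[0,0,0],[0,0,0],[0,0,0],[0,0,0],[0,0,-1],[0,0,-2.5],[0,0,-3.5],[0,0,-3],[0,0,-1],[0,0,0],[0,0,0]],"dr":[[0,0,0],[0,0,0],[0,0,0],[0,0,0],[0,0,0],[0,0,0],[0,0,0],[0,0,0],[0,0,0],[0,0,0],[0,0,0]],"fingers":[0.5,0.5,0.5,0.5,0.5,0.5,0.5,0.5,0.5,0.5,0.5]}'
python3 -m crank '{"offset":[[0.49,1.5,0],[0.49,3,0],[0.49,3.2,0],[0.49,3.2,0],[0.49,3.2,0],[0.49,3.2,0],[0.49,3.2,0],[0.49,3.2,0],[0.49,3.2,0],[0.49,2.1,0],[0,0.8,0],[0,0,0],[0,0,0],[0,0,0],[0,0,0],[0,0,0],[0,0,0]],"dr":[[0,0,0],[0,0,0],[0,0,0],[0,0,0],[0,0,0],[0,0,0],[0,0,0],[0,0,0],[0,0,0],[0,0,0],[0,0,0],[0,0,-0.075],[0,0,-0.076],[0,0,0],[0,0,0],[0,0,0],[0,0,0]],"fingers":[0.5,0.5,0.5,0.5,0.5,0.5,0.5,0.5,0.5,0.5,0.5,0.5,0.5,0.5,0.5,0.5,0.5]}'
python3 go.py 479.2 44.5 24.5 0 2
python3 - <<'E'
from bench import r
import cv2
cv2.imwrite("pics/scene1.png",r.get_image("scene")["color"][120:480,160:560])
E
```

```text
clock: 14.17
tool_pos: [483.1, -257.4, 129.1]
ee_rot: [0.001, 0.076, 0.997, -0.0]
wrist_force: [0.6, -0.0, -0.7]
finger_gap: 0.5
grasp_force: 0.0
clock: 15.58
tool_pos: [479.2, 44.4, 127.7]
ee_rot: [-0.001, 0.002, 1.0, -0.0]
wrist_force: [0.4, -0.2, -0.6]
finger_gap: 0.503
grasp_force: 0.0
at [4.79305e+02 4.44190e+01 1.27792e+02 3.13800e+00 1.00000e-03] std [0.06 0.02 0.11] clk 15.6333 f [-1.7  0.  -0. ] gap 0.502 grip 0.0 
 offset cm [1.000e-02 1.000e-02 1.033e+01] drz -0.004
```

View pics/scene1.png

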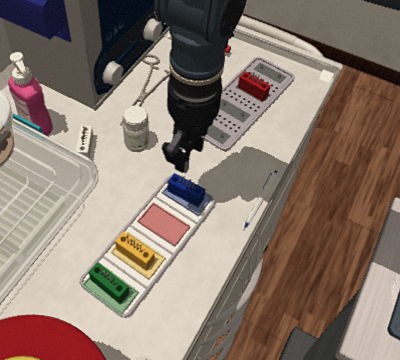

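Red stands upright on the third seat (crop (253,85)), and its dish (163,225) is empty. Now blue.

```bash
python3 -m crank '{"offset":[[0,0,2],[0,0,3],[0,0,2.5],[0,0,1.5],[0,0,0.8],[0,0,0.6],[0,0,0],[0,0,0],[0,0,0],[0,0,0],[0,0,0],[0,0,0],[0,0,0],[0,0,0],[0,0,0]],"dr":[[0,0,0],[0,0,0],[0,0,0],[0,0,0],[0,0,0],[0,0,0],[0,0,0],[0,0,0],[0,0,0],[0,0,0],[0,0,0],[0,0,0],[0,0,0],[0,0,0],[0,0,0]],"fingers":[0.5,0.5,0.5,0.5,0.5,0.5,0.5,0.5,1,1,1,1,1,1,1]}' 40
python3 go.py 479.2 44.5 24.5 0 2
python3 -m crank '{"offset":[[0,0,-1],[0,0,-2.5],[0,0,-3],[0,0,-3],[0,0,-1],[0,0,0],[0,0,0],[0,0,0]],"dr":[[0,0,0],[0,0,0],[0,0,0],[0,0,0],[0,0,0],[0,0,0],[0,0,0],[0,0,0]],"fingers":[1,1,1,1,1,1,1,1]}'
python3 -c "
from h import *
d,T=snap('held_blue')
cv2.imwrite('pics/held_blue_crop.png',cv2.resize(d['color'][180:460,180:460],None,fx=2,fy=2))"; python3 go.py 474.5 -328 110 -0.153 2
```

```text
clock: 16.93
tool_pos: [481.1, 44.8, 26.0]
ee_rot: [0.002, 0.001, 1.0, -0.0]
wrist_force: [1.2, 0.0, 6.3]
finger_gap: 0.248
grasp_force: 40.0
at [4.81123e+02 4.47620e+01 2.60140e+01 3.14000e+00 4.00000e-03] std [0.01 0.   0.  ] clk 16.9833 f [0.5 0.1 5.5] gap 0.252 grip 40.0 
 offset cm [ 0.19 -0.03  0.15] drz -0.002
clock: 17.65
tool_pos: [478.1, 45.0, 127.2]
ee_rot: [-0.002, 0.001, 1.0, 0.0]
wrist_force: [0.1, -0.1, -1.5]
finger_gap: 0.249
grasp_force: 39.3
held_blue 17.65 [478.1  45.  127.2] yaw 3.1398 j [-0.05 -0.06 -0.23  1.4   0.   -0.04] f [ 0.1 -0.1 -1.5] 0.249129347839156 [-1.85862066e-03  8.97691248e-04  9.99997865e-01  9.98786534e-05]
at [4.77824e+02 4.49330e+01 1.26789e+02 3.14000e+00 5.00000e-03] std [0.   0.01 0.01] clk 17.75 f [ 0.6  0.1 -0.6] gap 0.247 grip 39.3 
 offset cm [  0.26 -37.29   1.68] drz 0.151
```

View pics/held_blue_crop.png

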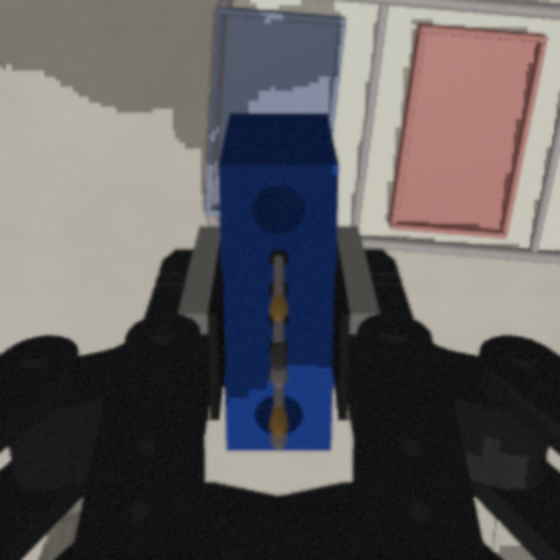

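```bash
for z in -16 -14.5 -13; do python3 held.py held_blue $z 279 209 277 414 280 164 278 450;done
```

```text
[[24.9, 0.9], [-20.2, 0.6], [33.7, 1.1], [-29.0, 0.8]]
holes mid [2.4 0.8] dist 45.1 yaw tool 0.007
edges mid [2.3 1. ] 62.7
[[24.2, 0.9], [-21.4, 0.6], [33.1, 1.1], [-30.4, 0.8]]
holes mid [1.4 0.8] dist 45.6 yaw tool 0.007
edges mid [1.4 1. ] 63.5
[[23.5, 0.9], [-22.7, 0.6], [32.5, 1.1], [-31.8, 0.8]]
holes mid [0.4 0.8] dist 46.2 yaw tool 0.007
edges mid [0.4 1. ] 64.3
```

```bash
python3 -m crank '{"offset":[[0.02,-1.5,0],[0.02,-2.5,0],[0.02,-3,0],[0.02,-3,0],[0.02,-3,0],[0.02,-3,0],[0.02,-3,0],[0.02,-3,0],[0.02,-3,0],[0.02,-3,0],[0.02,-3,0],[0.02,-3,0],[0.02,-2.2,0],[0,-1.2,0],[0,0,1],[0,0,1],[0,0,1],[0,0,0],[0,0,0],[0,0,0]],"dr":[[0,0,0],[0,0,0],[0,0,0],[0,0,0],[0,0,0],[0,0,0],[0,0,0],[0,0,0],[0,0,0],[0,0,0],[0,0,0],[0,0,0],[0,0,0],[0,0,0],[0,0,0.075],[0,0,0.076],[0,0,0],[0,0,0],[0,0,0],[0,0,0]],"fingers":[1,1,1,1,1,1,1,1,1,1,1,1,1,1,1,1,1,1,1,1]}'
python3 -c "from h import *;snap('blue_over')";python3 tray.py blue_over; python3 go.py 475.3 -329.1 47 -0.153 2
```

```text
clock: 19.42
tool_pos: [476.3, -328.5, 99.2]
ee_rot: [-0.0, 0.075, 0.997, 0.0]
wrist_force: [0.6, -1.5, -0.3]
finger_gap: 0.252
grasp_force: 39.4
blue_over 19.4167 [ 476.3 -328.5   99.2] yaw 2.9906 j [-0.72  0.2  -0.01  1.36  0.   -0.57] f [ 0.6 -1.5 -0.3] 0.25169303803896 [-1.87276011e-04  7.54136376e-02  9.97152300e-01  1.98359527e-04]
blue_over [530.2 246.4] [ 42.8 105.7] 10.4 [ 495.5 -185.8    4. ]
at [ 4.76673e+02 -3.28977e+02  9.99140e+01  2.99000e+00  1.00000e-03] std [0.09 0.1  0.17] clk 19.5167 f [ 0.8 -0.4 -0.7] gap 0.249 grip 39.4 
 offset cm [ 0.13 -0.03  5.29] drz 0.002
```

```bash
python3 -m crank '{"offset":[[0.12,-0.03,2],[0,0,2],[0,0,1],[0,0,0.4],[0,0,0],[0,0,0],[0,0,0],[0,0,0],[0,0,0],[0,0,0]],"dr":[[0,0,0],[0,0,0],[0,0,0],[0,0,0],[0,0,0],[0,0,0],[0,0,0],[0,0,0],[0,0,0],[0,0,0]],"fingers":[1,1,1,1,1,1,1,1,1,1]}'
python3 go.py 475.3 -329.1 34 -0.153 3
```

```text
clock: 20.35
tool_pos: [475.5, -329.6, 46.1]
ee_rot: [0.001, 0.076, 0.997, -0.0]
wrist_force: [0.6, -0.7, -0.9]
finger_gap: 0.25
grasp_force: 39.4
at [ 4.75347e+02 -3.29531e+02  4.59240e+01  2.98900e+00  1.00000e-03] std [0.11 0.09 0.18] clk 20.45 f [ 0.   0.3 -0.8] gap 0.253 grip 39.4 
 offset cm [0.01 0.04 1.19] drz 0.0
```

```bash
python3 -m crank '{"offset":[[0.01,0.04,0.4],[0,0,0.4],[0,0,0.4],[0,0,0],[0,0,0],[0,0,0],[0,0,0],[0,0,0]],"dr":[[0,0,0],[0,0,0],[0,0,0],[0,0,0],[0,0,0],[0,0,0],[0,0,0],[0,0,0]],"fingers":[1,1,1,1,1,1,1,1]}'
python3 go.py 475.3 -329.1 21.5 -0.153 3
```

```text
clock: 21.12
tool_pos: [475.1, -328.9, 33.5]
ee_rot: [0.0, 0.076, 0.997, -0.0]
wrist_force: [-0.2, 0.3, -0.4]
finger_gap: 0.25
grasp_force: 39.4
at [ 475.099 -328.923   33.522    2.989    0.   ] std [0.   0.02 0.01] clk 21.2167 f [ 0.  -0.9 -0.9] gap 0.25 grip 39.4 
 offset cm [-0.02 -0.01  1.2 ] drz 0.0
```

```bash
python3 -m crank '{"offset":[[0,0,0.3],[0,0,0.3],[0,0,0.3],[0,0,0.2],[0,0,0.1],[0,0,0],[0,0,0],[0,0,0],[0,0,0]],"dr":[[0,0,0],[0,0,0],[0,0,0],[0,0,0],[0,0,0],[0,0,0],[0,0,0],[0,0,0],[0,0,0]],"fingers":[1,1,1,1,1,1,1,1,1]}'
python3 go.py 475.3 -329.1 21.5 -0.153 3
```

```text
clock: 21.97
tool_pos: [475.0, -328.9, 21.6]
ee_rot: [0.0, 0.076, 0.997, -0.0]
wrist_force: [-1.2, 0.9, 3.3]
finger_gap: 0.247
grasp_force: 39.8
at [ 474.97  -328.843   21.591    2.989    0.   ] std [0.01 0.01 0.01] clk 22.0667 f [-2.   0.7  3.8] gap 0.25 grip 39.8 
 offset cm [-0.04 -0.02  0.01] drz 0.0
```

Blue reached the tray floor (about 4 N). Release and move on to yellow.

```bash
python3 -m crank '{"offset":[[0,0,0],[0,0,0],[0,0,0],[0,0,0],[0,0,-1],[0,0,-2.5],[0,0,-3.5],[0,0,-3],[0,0,-1],[0,0,0],[0,0,0]],"dr":[[0,0,0],[0,0,0],[0,0,0],[0,0,0],[0,0,0],[0,0,0],[0,0,0],[0,0,0],[0,0,0],[0,0,0],[0,0,0]],"fingers":[0.5,0.5,0.5,0.5,0.5,0.5,0.5,0.5,0.5,0.5,0.5]}'
python3 -m crank '{"offset":[[0.36,1.5,0],[0.36,3,0],[0.36,3.3,0],[0.36,3.3,0],[0.36,3.3,0],[0.36,3.3,0],[0.36,3.3,0],[0.36,3.3,0],[0.36,3.3,0],[0.36,3.3,0],[0.36,3.3,0],[0.36,3.3,0],[0.36,3.3,0],[0.36,3.3,0],[0.36,3.3,0],[0.36,2.75,0],[0.32,1.3,0],[0,0,0],[0,0,0],[0,0,0]],"dr":[[0,0,0],[0,0,0],[0,0,0],[0,0,0],[0,0,0],[0,0,0],[0,0,0],[0,0,0],[0,0,0],[0,0,0],[0,0,0],[0,0,0],[0,0,0],[0,0,0],[0,0,0],[0,0,0],[0,0,-0.062],[0,0,0],[0,0,0],[0,0,0]],"fingers":[0.5,0.5,0.5,0.5,0.5,0.5,0.5,0.5,0.5,0.5,0.5,0.5,0.5,0.5,0.5,0.5,0.5,0.5,0.5,0.5]}'
python3 go.py 493.1 189.1 22.5 -0.09 3
```

```text
clock: 22.98
tool_pos: [475.5, -329.2, 132.1]
ee_rot: [0.001, 0.076, 0.997, -0.001]
wrist_force: [-1.1, 0.7, -1.2]
finger_gap: 0.5
grasp_force: 0.0
clock: 24.65
tool_pos: [492.2, 188.0, 129.5]
ee_rot: [-0.002, 0.046, 0.999, -0.001]
wrist_force: [-0.2, 0.6, 0.1]
finger_gap: 0.498
grasp_force: 0.0
at [4.92503e+02 1.87855e+02 1.29952e+02 3.04900e+00 3.00000e-03] std [0.28 0.13 0.38] clk 24.75 f [-0.1 -0.9  0.1] gap 0.5 grip 0.0 
 offset cm [-0.05  0.13 10.75] drz -0.002
```

```bash
python3 -m crank '{"offset":[[-0.05,0.1,2],[0,0,3],[0,0,2.5],[0,0,1.5],[0,0,0.9],[0,0,0.9],[0,0,0],[0,0,0],[0,0,0],[0,0,0],[0,0,0],[0,0,0],[0,0,0],[0,0,0],[0,0,0],[0,0,0]],"dr":[[0,0,0],[0,0,0],[0,0,0],[0,0,0],[0,0,0],[0,0,0],[0,0,0],[0,0,0],[0,0,0],[0,0,0],[0,0,0],[0,0,0],[0,0,0],[0,0,0],[0,0,0],[0,0,0]],"fingers":[0.5,0.5,0.5,0.5,0.5,0.5,0.5,0.5,0.5,1,1,1,1,1,1,1]}' 40
python3 go.py 493.1 189.1 24.5 -0.09 2
python3 -m crank '{"offset":[[0,0,-1],[0,0,-2.5],[0,0,-3],[0,0,-3],[0,0,-1],[0,0,0],[0,0,0],[0,0,0]],"dr":[[0,0,0],[0,0,0],[0,0,0],[0,0,0],[0,0,0],[0,0,0],[0,0,0],[0,0,0]],"fingers":[1,1,1,1,1,1,1,1]}'
python3 -c "
from h import *
d,T=snap('held_yel')
cv2.imwrite('pics/held_yel_crop.png',cv2.resize(d['color'][180:460,180:460],None,fx=2,fy=2))"; python3 go.py 495.9 -185.7 110 -0.153 2
```

```text
clock: 26.08
tool_pos: [495.2, 190.2, 24.9]
ee_rot: [0.002, 0.045, 0.999, 0.0]
wrist_force: [-0.6, 0.0, 5.7]
finger_gap: 0.249
grasp_force: 40.5
at [4.95142e+02 1.90224e+02 2.48750e+01 3.05100e+00 3.00000e-03] std [0.01 0.   0.01] clk 26.1333 f [ 0.3 -0.1  5.9] gap 0.25 grip 40.5 
 offset cm [ 0.19 -0.13  0.04] drz -0.001
clock: 26.8
tool_pos: [492.4, 189.5, 126.0]
ee_rot: [-0.002, 0.045, 0.999, -0.001]
wrist_force: [-0.2, 0.8, -1.2]
finger_gap: 0.25
grasp_force: 39.8
held_yel 26.8 [492.4 189.5 126. ] yaw 3.0509 j [ 0.24  0.06 -0.11  1.4   0.    0.33] f [-0.2  0.8 -1.2] 0.24991037401730623 [-1.92285253e-03  4.53533854e-02  9.98969005e-01 -5.47844782e-04]
at [4.92096e+02 1.89455e+02 1.25615e+02 3.05100e+00 5.00000e-03] std [0.01 0.   0.01] clk 26.9 f [ 0.5 -0.7 -1. ] gap 0.251 grip 39.8 
 offset cm [ -3.78 -37.33   1.56] drz 0.062
```

View pics/held_yel_crop.png

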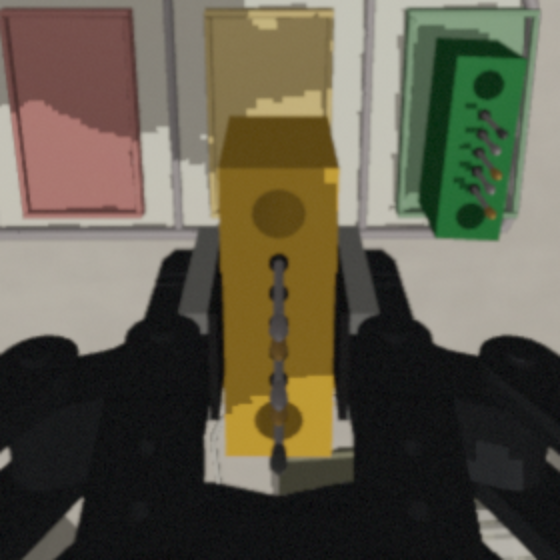

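```bash
for z in -15.6 -14; do python3 held.py held_yel $z 278 213 278 419 279 167 279 456;done
```

```text
[[24.0, 0.7], [-21.7, 0.8], [33.0, 0.9], [-30.8, 1.0]]
holes mid [1.2 0.7] dist 45.6 yaw tool -0.001
edges mid [1.1 0.9] 63.9
[[23.2, 0.7], [-23.0, 0.8], [32.4, 0.9], [-32.3, 1.0]]
holes mid [0.1 0.7] dist 46.2 yaw tool -0.001
edges mid [0.  0.9] 64.7
```

```bash
python3 -m crank '{"offset":[[-0.28,-1.5,0],[-0.28,-2.5,0],[-0.28,-3,0],[-0.28,-3,0],[-0.28,-3,0],[-0.28,-3,0],[-0.28,-3,0],[-0.28,-3,0],[-0.28,-3,0],[-0.28,-3,0],[-0.28,-3,0],[-0.28,-3,0],[-0.28,-2.2,0],[-0.24,-1.2,0],[0,0,1],[0,0,1],[0,0,1],[0,0,0],[0,0,0],[0,0,0]],"dr":[[0,0,0],[0,0,0],[0,0,0],[0,0,0],[0,0,0],[0,0,0],[0,0,0],[0,0,0],[0,0,0],[0,0,0],[0,0,0],[0,0,0],[0,0,0],[0,0,0],[0,0,0.062],[0,0,0],[0,0,0],[0,0,0],[0,0,0],[0,0,0]],"fingers":[1,1,1,1,1,1,1,1,1,1,1,1,1,1,1,1,1,1,1,1]}'
python3 -c "from h import *;snap('yel_over')";python3 tray.py yel_over; python3 go.py 496.8 -186.6 47 -0.153 2
```

```text
clock: 28.57
tool_pos: [498.4, -185.3, 98.1]
ee_rot: [-0.0, 0.075, 0.997, 0.0]
wrist_force: [-0.1, 0.3, -1.0]
finger_gap: 0.249
grasp_force: 39.8
yel_over 28.5667 [ 498.4 -185.3   98.1] yaw 2.9905 j [-0.48  0.08 -0.15  1.34  0.   -0.33] f [-0.1  0.3 -1. ] 0.24931667180700343 [-2.88402044e-04  7.54526680e-02  9.97149330e-01  1.58092897e-04]
yel_over [422.8 246.5] [ 42.6 100.7] 4.8 [ 506.5 -114.5    4. ]
at [ 4.98890e+02 -1.85677e+02  9.87750e+01  2.99000e+00  1.00000e-03] std [0.11 0.13 0.16] clk 28.6667 f [-0.8 -0.1 -0.4] gap 0.249 grip 39.8 
 offset cm [ 0.19 -0.12  5.18] drz 0.002
```

```bash
python3 -m crank '{"offset":[[0.18,-0.1,2],[0,0,2],[0,0,1],[0,0,0.4],[0,0,0],[0,0,0],[0,0,0],[0,0,0],[0,0,0],[0,0,0]],"dr":[[0,0,0],[0,0,0],[0,0,0],[0,0,0],[0,0,0],[0,0,0],[0,0,0],[0,0,0],[0,0,0],[0,0,0]],"fingers":[1,1,1,1,1,1,1,1,1,1]}'
python3 go.py 496.8 -186.6 33 -0.153 3
```

```text
clock: 29.5
tool_pos: [497.1, -187.1, 45.1]
ee_rot: [0.001, 0.076, 0.997, -0.0]
wrist_force: [-0.3, 0.6, -0.9]
finger_gap: 0.245
grasp_force: 39.7
at [ 4.96990e+02 -1.87033e+02  4.48960e+01  2.98900e+00  1.00000e-03] std [0.12 0.06 0.16] clk 29.6 f [-0.3 -1.5 -1.1] gap 0.25 grip 39.7 
 offset cm [0.03 0.04 1.19] drz 0.0
```

```bash
python3 -m crank '{"offset":[[0.02,0.04,0.4],[0,0,0.4],[0,0,0.4],[0,0,0],[0,0,0],[0,0,0],[0,0,0],[0,0,0]],"dr":[[0,0,0],[0,0,0],[0,0,0],[0,0,0],[0,0,0],[0,0,0],[0,0,0],[0,0,0]],"fingers":[1,1,1,1,1,1,1,1]}'
python3 go.py 496.8 -186.6 20.4 -0.153 3
```

```text
clock: 30.27
tool_pos: [496.5, -186.4, 32.5]
ee_rot: [0.0, 0.076, 0.997, -0.0]
wrist_force: [0.8, -0.1, -0.7]
finger_gap: 0.248
grasp_force: 39.8
at [ 496.55  -186.426   32.468    2.989    0.   ] std [0.02 0.   0.01] clk 30.3667 f [ 0.   0.3 -0.1] gap 0.251 grip 39.8 
 offset cm [-0.03 -0.01  1.21] drz 0.0
```

```bash
python3 -m crank '{"offset":[[0,0,0.3],[0,0,0.3],[0,0,0.3],[0,0,0.2],[0,0,0.1],[0,0,0],[0,0,0],[0,0,0],[0,0,0]],"dr":[[0,0,0],[0,0,0],[0,0,0],[0,0,0],[0,0,0],[0,0,0],[0,0,0],[0,0,0],[0,0,0]],"fingers":[1,1,1,1,1,1,1,1,1]}'
python3 go.py 496.8 -186.6 20.4 -0.153 3
```

```text
clock: 31.12
tool_pos: [496.4, -186.3, 20.4]
ee_rot: [-0.0, 0.076, 0.997, 0.0]
wrist_force: [-0.6, 0.5, 1.3]
finger_gap: 0.248
grasp_force: 40.0
at [ 496.429 -186.359   20.422    2.989    0.   ] std [0.   0.01 0.  ] clk 31.2167 f [-0.3  1.3  2. ] gap 0.248 grip 40.0 
 offset cm [-0.04 -0.02  0.  ] drz 0.0
```

```bash
python3 -m crank '{"offset":[[0,0,0],[0,0,0],[0,0,0],[0,0,0],[0,0,-1],[0,0,-2.5],[0,0,-3.5],[0,0,-3],[0,0,-1],[0,0,0],[0,0,0]],"dr":[[0,0,0],[0,0,0],[0,0,0],[0,0,0],[0,0,0],[0,0,0],[0,0,0],[0,0,0],[0,0,0],[0,0,0],[0,0,0]],"fingers":[0.5,0.5,0.5,0.5,0.5,0.5,0.5,0.5,0.5,0.5,0.5]}'
python3 -m crank '{"offset":[[0.44,1.5,0],[0.44,3,0],[0.44,3.3,0],[0.44,3.3,0],[0.44,3.3,0],[0.44,3.3,0],[0.44,3.3,0],[0.44,3.3,0],[0.44,3.3,0],[0.44,3.3,0],[0.44,3.3,0],[0.44,3.3,0],[0.44,3.3,0],[0.44,2,0],[0.4,0.9,0],[0,0,0],[0,0,0],[0,0,0],[0,0,0]],"dr":[[0,0,0],[0,0,0],[0,0,0],[0,0,0],[0,0,0],[0,0,0],[0,0,0],[0,0,0],[0,0,0],[0,0,0],[0,0,0],[0,0,0],[0,0,0],[0,0,0],[0,0,-0.016],[0,0,0],[0,0,0],[0,0,0],[0,0,0]],"fingers":[0.5,0.5,0.5,0.5,0.5,0.5,0.5,0.5,0.5,0.5,0.5,0.5,0.5,0.5,0.5,0.5,0.5,0.5,0.5]}'
python3 go.py 498.2 255.5 22.5 -0.137 3
```

```text
clock: 32.13
tool_pos: [497.0, -186.7, 131.0]
ee_rot: [0.001, 0.076, 0.997, -0.0]
wrist_force: [-0.7, 0.7, -0.1]
finger_gap: 0.501
grasp_force: 0.0
clock: 33.72
tool_pos: [498.1, 254.1, 130.0]
ee_rot: [-0.0, 0.069, 0.998, -0.0]
wrist_force: [0.7, 0.6, -0.2]
finger_gap: 0.498
grasp_force: 0.0
at [4.98251e+02 2.54139e+02 1.30182e+02 3.00300e+00 1.00000e-03] std [0.14 0.09 0.17] clk 33.8167 f [ 0.3  1.  -0.2] gap 0.497 grip 0.0 
 offset cm [ 0.02  0.13 10.77] drz -0.002
```

```bash
python3 -m crank '{"offset":[[0.02,0.1,2],[0,0,3],[0,0,2.5],[0,0,1.5],[0,0,0.9],[0,0,0.9],[0,0,0],[0,0,0],[0,0,0],[0,0,0],[0,0,0],[0,0,0],[0,0,0],[0,0,0],[0,0,0],[0,0,0]],"dr":[[0,0,0],[0,0,0],[0,0,0],[0,0,0],[0,0,0],[0,0,0],[0,0,0],[0,0,0],[0,0,0],[0,0,0],[0,0,0],[0,0,0],[0,0,0],[0,0,0],[0,0,0],[0,0,0]],"fingers":[0.5,0.5,0.5,0.5,0.5,0.5,0.5,0.5,0.5,1,1,1,1,1,1,1]}' 40
python3 go.py 498.2 255.5 24.5 -0.137 2
python3 -m crank '{"offset":[[0,0,-1],[0,0,-2.5],[0,0,-3],[0,0,-3],[0,0,-1],[0,0,0],[0,0,0],[0,0,0]],"dr":[[0,0,0],[0,0,0],[0,0,0],[0,0,0],[0,0,0],[0,0,0],[0,0,0],[0,0,0]],"fingers":[1,1,1,1,1,1,1,1]}'
python3 -c "
from h import *
d,T=snap('held_gre')
cv2.imwrite('pics/held_gre_crop.png',cv2.resize(d['color'][180:460,180:460],None,fx=2,fy=2))"; python3 go.py 506.8 -114.6 110 -0.153 2
```

```text
clock: 35.15
tool_pos: [499.3, 257.0, 23.9]
ee_rot: [0.001, 0.068, 0.998, 0.001]
wrist_force: [0.6, -0.4, 5.9]
finger_gap: 0.255
grasp_force: 40.7
at [4.99342e+02 2.56986e+02 2.38980e+01 3.00500e+00 3.00000e-03] std [0.02 0.   0.01] clk 35.2 f [ 0.6 -0.9  5.6] gap 0.249 grip 40.7 
 offset cm [ 0.09 -0.16 -0.06] drz 0.0
clock: 35.87
tool_pos: [496.7, 256.0, 124.8]
ee_rot: [-0.002, 0.068, 0.998, -0.001]
wrist_force: [0.2, -0.3, -1.9]
finger_gap: 0.254
grasp_force: 39.9
held_gre 35.8667 [496.7 256.  124.8] yaw 3.0048 j [ 0.36  0.14 -0.02  1.41  0.    0.49] f [ 0.2 -0.3 -1.9] 0.25434856349652746 [-1.91434954e-03  6.83463472e-02  9.97659462e-01 -8.42453860e-04]
at [4.96376e+02 2.55911e+02 1.24410e+02 3.00500e+00 5.00000e-03] std [0.   0.01 0.01] clk 35.9667 f [-0.1  0.8 -1.5] gap 0.248 grip 39.9 
 offset cm [ -6.08 -36.56   1.44] drz 0.016
```

View pics/held_gre_crop.png

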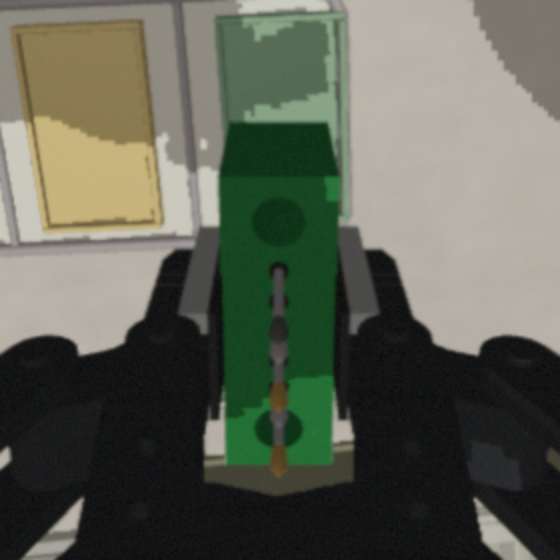

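```bash
for z in -16.6 -15; do python3 held.py held_gre $z 279 221 278 429 279 176 279 466;done
```

```text
[[22.9, 0.9], [-23.2, 0.7], [31.7, 0.8], [-32.4, 1.0]]
holes mid [-0.2  0.8] dist 46.1 yaw tool 0.003
edges mid [-0.3  0.9] 64.1
[[22.1, 0.9], [-24.6, 0.7], [31.1, 0.8], [-33.9, 1.0]]
holes mid [-1.2  0.8] dist 46.7 yaw tool 0.003
edges mid [-1.4  0.9] 65.0
```

```bash
python3 -m crank '{"offset":[[-0.43,-1.5,0],[-0.43,-2.5,0],[-0.43,-3,0],[-0.43,-3,0],[-0.43,-3,0],[-0.43,-3,0],[-0.43,-3,0],[-0.43,-3,0],[-0.43,-3,0],[-0.43,-3,0],[-0.43,-3,0],[-0.43,-3,0],[-0.43,-1.8,0],[-0.43,-0.85,0],[0,0,1],[0,0,1],[0,0,1],[0,0,0],[0,0,0],[0,0,0]],"dr":[[0,0,0],[0,0,0],[0,0,0],[0,0,0],[0,0,0],[0,0,0],[0,0,0],[0,0,0],[0,0,0],[0,0,0],[0,0,0],[0,0,0],[0,0,0],[0,0,0],[0,0,0.016],[0,0,0],[0,0,0],[0,0,0],[0,0,0],[0,0,0]],"fingers":[1,1,1,1,1,1,1,1,1,1,1,1,1,1,1,1,1,1,1,1]}'
python3 go.py 506.9 -115.4 47 -0.153 3
```

```text
clock: 37.63
tool_pos: [507.5, -113.7, 96.9]
ee_rot: [-0.0, 0.076, 0.997, 0.0]
wrist_force: [0.2, -0.1, -1.7]
finger_gap: 0.25
grasp_force: 39.9
at [ 507.869 -113.997   97.434    2.99     0.   ] std [0.27 0.23 0.39] clk 37.7333 f [-0.7  0.3 -1.6] gap 0.252 grip 39.9 
 offset cm [ 0.07 -0.15  5.04] drz 0.002
```

```bash
python3 -m crank '{"offset":[[0.09,-0.13,2],[0,0,2],[0,0,1],[0,0,0.4],[0,0,0],[0,0,0],[0,0,0],[0,0,0],[0,0,0],[0,0,0]],"dr":[[0,0,0],[0,0,0],[0,0,0],[0,0,0],[0,0,0],[0,0,0],[0,0,0],[0,0,0],[0,0,0],[0,0,0]],"fingers":[1,1,1,1,1,1,1,1,1,1]}'
python3 go.py 506.9 -115.4 32 -0.153 3
```

```text
clock: 38.57
tool_pos: [507.2, -116.1, 44.1]
ee_rot: [0.001, 0.076, 0.997, -0.0]
wrist_force: [0.5, 0.4, -1.7]
finger_gap: 0.252
grasp_force: 39.9
at [ 5.07043e+02 -1.16074e+02  4.38840e+01  2.98900e+00  1.00000e-03] std [0.12 0.04 0.15] clk 38.6667 f [-0.1 -0.3 -1.7] gap 0.246 grip 39.9 
 offset cm [0.02 0.06 1.19] drz 0.0
```

```bash
python3 -m crank '{"offset":[[0,0.06,0.4],[0,0,0.4],[0,0,0.4],[0,0,0],[0,0,0],[0,0,0],[0,0,0],[0,0,0]],"dr":[[0,0,0],[0,0,0],[0,0,0],[0,0,0],[0,0,0],[0,0,0],[0,0,0],[0,0,0]],"fingers":[1,1,1,1,1,1,1,1]}'
python3 go.py 506.9 -115.4 19.4 -0.153 3
```

```text
clock: 39.33
tool_pos: [506.9, -115.4, 31.5]
ee_rot: [0.0, 0.076, 0.997, -0.0]
wrist_force: [-0.4, -0.7, -1.4]
finger_gap: 0.247
grasp_force: 39.9
at [ 506.925 -115.401   31.536    2.989    0.   ] std [0.01 0.01 0.01] clk 39.4333 f [ 0.5  0.2 -1.6] gap 0.253 grip 39.9 
 offset cm [ 0.   -0.    1.21] drz 0.0
```

```bash
python3 -m crank '{"offset":[[0,0,0.3],[0,0,0.3],[0,0,0.3],[0,0,0.2],[0,0,0.1],[0,0,0],[0,0,0],[0,0,0],[0,0,0]],"dr":[[0,0,0],[0,0,0],[0,0,0],[0,0,0],[0,0,0],[0,0,0],[0,0,0],[0,0,0],[0,0,0]],"fingers":[1,1,1,1,1,1,1,1,1]}'
python3 go.py 506.9 -115.4 19.4 -0.153 3
```

```text
clock: 40.18
tool_pos: [506.7, -115.3, 19.5]
ee_rot: [0.0, 0.076, 0.997, -0.0]
wrist_force: [-0.9, 0.0, 2.2]
finger_gap: 0.247
grasp_force: 40.1
at [ 506.752 -115.318   19.455    2.989    0.   ] std [0.01 0.03 0.  ] clk 40.2833 f [-1.7  0.5  2.1] gap 0.247 grip 40.2 
 offset cm [-0.02 -0.01  0.01] drz 0.0
```

```bash
python3 -m crank '{"offset":[[0,0,0],[0,0,0],[0,0,0],[0,0,0],[0,0,-1],[0,0,-2.5],[0,0,-3.5],[0,0,-3],[0,0,-1],[1,-2.85,-2],[1,-2.85,-2],[1,-2.85,-2],[1,-2.85,-1],[0,0,0],[0,0,0],[0,0,0],[0,0,0]],"dr":[[0,0,0],[0,0,0],[0,0,0],[0,0,0],[0,0,0],[0,0,0],[0,0,0],[0,0,0],[0,0,0],[0,0,0],[0,0,0],[0,0,0],[0,0,0],[0,0,0],[0,0,0],[0,0,0],[0,0,0]],"fingers":[0.5,0.5,0.5,0.5,0.5,0.5,0.5,0.5,0.5,0.5,0.5,0.5,0.5,0.5,0.5,0.5,0.5]}'
python3 -c "
from h import *
d,T=snap('end')
cv2.imwrite('pics/end_crop.png',cv2.resize(d['color'][150:350,130:530],None,fx=2,fy=2))"
python3 blk.py 36 end
```

```text
clock: 41.7
tool_pos: [449.8, -220.8, 198.3]
ee_rot: [-0.001, 0.076, 0.997, 0.001]
wrist_force: [-0.8, 0.5, -0.6]
finger_gap: 0.5
grasp_force: 0.0
end 41.7 [ 449.8 -220.8  198.3] yaw 2.9898 j [-0.59 -0.02 -0.05  1.54  0.   -0.44] f [-0.8  0.5 -0.6] 0.5003206155040463 [-7.10742244e-04  7.58046998e-02  9.97122193e-01  6.88714771e-04]
end red [284.4 266.5] [ 484.8 -256.7] yaw -0.151 [21.4 63.3]
end yellow [363.9 266. ] [ 495.1 -185.9] yaw -0.163 [21.4 64.6]
end green [443.8 266.5] [ 506.4 -115.1] yaw -0.157 [21.2 65. ]
end blue [204.  265.9] [ 473.4 -327.9] yaw -0.154 [21.7 65.2]
```

View pics/end_crop.png

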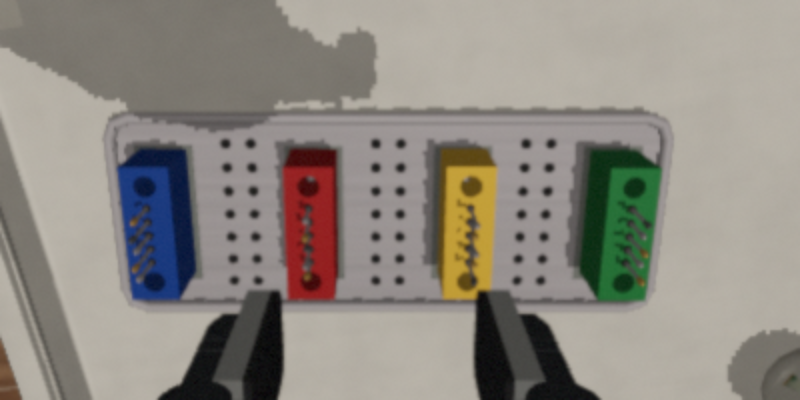

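All four blocks stand upright over their pins (image left to right: blue (155,228), red (310,225), yellow (468,225), green (622,228); the robot's left is image right). Their positions are within about 1 mm of the seats, and the gripper is clear.

```bash
python3 -c "
from bench import r
print(r.hand_in())"
```

```text
the job is handed in; nothing more can be done
None
```

I moved the four bur blocks to the steriliser tray in dish order (green, yellow, red, blue from the robot's left), each upright over its pins and let go, about 1 mm from its seat centre in the last picture, and handed the job in at about 42 s; the hand-in gave no verdict.

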